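# Turn the chuck block in the indexing jaw holder and lock the jaw one hole closer

## Task

The aluminium block lies lengthwise between the two jaws of the bench holder: lift it out, turn it a quarter turn about the vertical and stand it back upright on the holder's bed, centred across the jaws, so that its two short ends are now the open sides. Then pull up the black lock plunger knob, slide the moving jaw by one hole towards the fixed jaw so that the block is captured between them, and let the pin down fully into that hole. Finish while still gripping the knob and holding the pin home; the things lying round the holder are to stay where they are.

Things in the scene. Friction and masses are not known exactly. Their poses are not given: they have to be found in the camera images.
- holder: bench holder with slide jaws, fixed to the worktop; base 110 (x) x 220 (y) x 12 mm, origin under its centre, z up. Jaws slide along its y. The block stands on the base's top (bed), z = 12 mm. Jaws 64 mm wide, centred on x = +12 mm, tops at z = 28.5 mm. Fixed jaw's face at y = +80 mm, moving jaw's at +14 mm at the start (gap 66 mm; 42 mm one hole on)
- fixed_jaw_foot (a point): foot of the fixed jaw's face, middle of its width, on the bed (x = +12, y = +80, z = 12 mm in the holder's frame); axes as the holder's, the gap lies towards its -y
- next_hole (a point): mouth of the hole that the pin must go into, centred in the steel strip along the holder's -x side (strip top z = 24 mm; five 11 mm holes, 24 mm apart along y). In the holder's frame at x = -36, y = +6, z = 24 mm; the 8 mm pin starts in the hole at y = -18 mm
- jaw_slide (a joint): position of the moving jaw in m; about 0 at the start (1.5 mm of play either way in a hole), positive towards the fixed jaw (+y of the holder); 0.024 is the next hole. About 2 N of friction once the pin is out. Its carriage is at most 51 mm high under the knob, 33 mm elsewhere
- lock_plunger (a joint): height of the lock plunger in m: 0 with the pin fully home in a hole, 0.016 pulled up to its stop; the pin is 11 mm deep in the hole, so it is clear of the strip above 0.011. A spring pulls it down with 3 N at 0 and 5 N at 0.016; let down between holes the pin rests on the strip
- plunger_knob (a point): middle of the plunger's black round knob, 28 mm across, 20 mm tall (10 mm above and below this point), vertical axis; only a 20 mm thick housing under it. It rides on the moving jaw, 32 mm behind the jaw's face and 48 mm to the -x side of the jaws' middle, at z = 63.5 mm with the pin home. Axes as the holder's. Gripped along the holder's x the fingers clear the block
- chuck_block: aluminium block, 38 (x) x 62 (y, its long axis) x 55 (z) mm, 0.3 kg, origin at the centre of its underside. It starts standing on the bed, long axis along the holder's y, with about 2 mm of play to each jaw; 38 mm of it stand above the jaws and can be gripped across the 38 mm. Plain long sides with a groove; two dark bores in each short end
- jar: small lidded specimen jar, 51 mm across and 54 mm tall, a loose bystander near the holder, to be left alone; origin under its centre
- dish: flat clear petri dish, 60 mm across, 13 mm tall, a loose bystander near the holder, to be left alone; origin under its centre
- marker: black marker pen, 135 mm long, a loose bystander near the holder, to be left alone; origin under its centre
- forceps: steel forceps, 152 mm long, a loose bystander near the holder, to be left alone; origin under its centre
- cassette: white tissue cassette, 40 x 28 x 7 mm, a loose bystander near the holder, to be left alone; origin under its centre

How it is judged:
On the way, in this order (a step that is already met when the one before it is completed fails the run):
1. the block is lifted out of the jaws (z of chuck_block in the frame of holder above 0.032 m), for 0.1 s.
2. the block stands on the bed between the jaws again, a quarter turn on, and is let go (angle between the y axis of chuck_block and the x axis of holder, either way round below 0.15 rad and angle between chuck_block's own z axis and vertical below 0.06 rad and z of chuck_block in the frame of holder between 0.009 and 0.015 m and x of chuck_block in the frame of holder between -0.003 and 0.027 m and contact force between the fingers and chuck_block below 0.1 N and y of chuck_block in the frame of holder between 0.031 and 0.063 m), for 0.2 s.
3. the pin is pulled clear of its hole by the knob (value of joint lock_plunger above 0.0105 m and contact force between the fingers and lock_plunger above 1 N), for 0.1 s.
At the end, for the whole second after the job is handed in: block upright on the bed, a quarter turn on (0.15 rad), within 15 mm of the middle of the jaws' width, captured between the jaws, at rest, not touched by the robot; moving jaw one hole in (24 mm +- 2.5), pin home (under 2 mm), fingers gripping the knob (over 2 N) (angle between the y axis of chuck_block and the x axis of holder, either way round below 0.15 rad and angle between chuck_block's own z axis and vertical below 0.06 rad and z of chuck_block in the frame of holder between 0.009 and 0.015 m and x of chuck_block in the frame of holder between -0.003 and 0.027 m and y of chuck_block in the frame of holder between 0.055 and 0.0635 m and value of joint jaw_slide between 0.0215 and 0.0265 m and value of joint lock_plunger below 0.002 m and contact force between the fingers and lock_plunger above 2 N and contact force between the arm and chuck_block below 0.1 N and linear speed of chuck_block below 0.02 m/s); the arm keeps its last pose, push and grip.
It fails at once if the jar is shoved or knocked over (distance of jar from where it was at the start of the episode above 0.03 m or angle between jar's own z axis and vertical above 0.6 rad).
It fails at once if the dish is shoved or knocked over (distance of dish from where it was at the start of the episode above 0.03 m).
It fails at once if the marker is shoved or knocked over (distance of marker from where it was at the start of the episode above 0.03 m).
It fails at once if the forceps is shoved or knocked over (distance of forceps from where it was at the start of the episode above 0.03 m).
It fails at once if the cassette is shoved or knocked over (distance of cassette from where it was at the start of the episode above 0.03 m).
It also fails if it takes over 45 s, if anything falls off the work surface, if the arm or the gripper's body presses on something with over 40 N, if the wrist force passes 120 N, or if a joint passes its speed limit or range.

## Robot

A 7-joint arm with a two-finger parallel gripper is mounted at the origin on a cart in front of the work surface, level with it; the furniture and walls round the work are solid. World frame = base frame: x ahead of the robot, y to its left, z up, the work surface at z = 0. Lengths are in m, angles in rad, forces in N, time in s.
With the tool pointing down it reaches from about 0.425 to 0.925 m from the base axis. Payload 6.8 kg.
Tool frame: the origin (TCP) lies at the very end of the fingers, on their centre line; the grasp point (between the pads) lies env.grip_point_offset behind it (env.grip_point_offset is the distance from the TCP to the grasp point, in m); z points along the fingers, x is the direction in which the jaws open and shut, and the axes are right-handed (so a half turn about z gives the same grasp; the last joint's range is limited). The gripper opens to 85 mm and grips with 20 to 120 N. Pads are 22 mm wide; open, the fingers measure 114 mm over their backs; the gripper's body (76 mm by 85 mm) begins 54 mm behind the grasp point. The pads swing forward as they close: fully open they stand 13 mm farther back than shut.
Start: joints at [-1.279, 0.477, 0.022, 1.555, -0.011, 1.109, -0.083], TCP at [0.263, 0.622, 0.21] pointing down, gripper open.
Joint ranges: [-2.96, 2.96], [-0.34, 2.1], [-1.41, 1.46], [0.24, 2.44], [-1.37, 4.51], [0.17, 1.92], [-2.96, 2.96]. Speed limits (rad/s): [2.39, 2.39, 3.14, 3.14, 3.14, 3.14, 3.14].

## Interface

Orientations are given as a rotation vector (axis times angle).
In Python, from bench import telemetry, snapshot, job_done, env gives the robot as it stands.
- The arm moves only by the tool arm_command, never from a script. Its argument "moves" is a list of rows, each an object with "dp": the shift along the tool's x, y, z in mm, a list of three; "spin": the turn about the tool's z in rad. In form: [{"dp": [dx, dy, dz], "spin": spin}, ...]. A call has 1 to 8 rows; each row shifts and turns the pose as measured when the row begins, along the tool's axes as they then stand; what a row does not reach is not made up. A row lasts 1/8 s, in which the tool goes at most 62.5 mm and 10.7 degrees, less where a joint would pass 70% of its speed; a pose out of reach is approached as far as the arm can. A call with a gripper value outside its range is refused whole. "hand" is the opening, from 0 (shut) to 1 (fully open), set as the call begins (left out, the last holds). The fingers move at their own pace and stop on an object; the grip force is fixed at half the most. Time passes only in rows, so rows that do not move let the fingers close. It gives the time, the measured TCP pose, the force and the opening at its end, in the units of the state.
- telemetry.state(): the state, without advancing time (a new reading comes with each control period).
- snapshot(name): name is "scene" or "top" or "wrist"; returns a dict with "image" (480x640x3 uint8, red, green, blue), "z_map" (480x640 float32, m along the optical axis (not along the pixel's ray), 0 where there is no reading), "fx", "fy", "cx", "cy" (pixels), "cam_to_world" (4x4, takes a point from camera to world coordinates). Camera axes: x right, y down, z forward; pixel columns grow to the right and rows downward; lengths in m; the calibration is good to about 2 mm. A picture is of the moment at which its call begins.
- job_done(): hands the job in, once; it reports no verdict.
The state is a dict: "t": time; "qpos": joint angles; "joint_velocities": joint speeds; "joint_efforts": joint torques, N m; "tool_pos": TCP position; "tool_rot": TCP orientation; "contact_force": force on the tool from outside, world axes, zero at the start; "ft_torque": the same for the moment, N m; "opening": opening from 0.0 (shut) to 1.0 (fully open).
Only numpy, scipy, OpenCV 4.12 (cv2) and the standard library are available. Lean on these libraries where they do the work, as an engineer would, in place of code of your own. Each camera call takes 0.05 s, during which the arm holds its last target.

## Working session

There is one attempt and no reset: what is moved stays moved. The work goes in short steps, Python scripts to look and compute and a tool call to move; the robot and the scene stay as the last step left them, time stands still between calls to the robot, and variables do not carry over. Pictures are saved under pics/ and viewed, and the job is handed in when it is done.

Besides the shell and the picture viewer there is one more tool, called by a JSON object that holds its "fn" and its "kwargs", one argument or row to a line. arm_command: Moves the arm, as the interface text tells. Its arguments: {"type":"object","properties":{"moves":{"type":"array"},"hand":{"type":"number"}},"required":["moves"]}

```bash
ls; mkdir -p pics; python3 - <<'E'
from bench import telemetry, snapshot, env
import cv2, numpy as np, pickle
print(telemetry.state(), env.grip_point_offset)
for n in ["scene","top"]:
    s=snapshot(n); cv2.imwrite(f"pics/{n}0.png",s["image"][:,:,::-1]); pickle.dump(s,open(f"{n}0.pkl","wb"))
    print(n,s["fx"],s["fy"],s["cx"],s["cy"],s["cam_to_world"])
E
```

```text
pics
{'t': 0.0, 'qpos': array([-1.27910263,  0.47778753,  0.02230118,  1.55643907, -0.01151995,
        1.10932836, -0.08308172]), 'joint_velocities': array([ 8.68598106e-04,  8.71586637e-04, -3.70937382e-04,  1.90130846e-04,
        9.45812319e-05,  7.28288296e-04, -1.18089462e-03]), 'joint_efforts': array([-4.05402288e-04, -5.96438420e+01,  1.60739075e+00, -2.81201684e+01,
        1.23629623e-02,  9.10379458e-03, -1.72071748e-05]), 'tool_pos': array([0.26247022, 0.62119006, 0.20913867]), 'tool_rot': array([ 2.61734237e+00,  1.73557740e+00, -2.31072706e-03]), 'contact_force': array([-1.41276968, -0.4209465 , -1.30208847]), 'ft_torque': array([0.0250869 , 0.0272044 , 0.03637861]), 'opening': 0.999318132187509} 0.0187
scene 451.0342149884803 451.0342149884803 318.1964425148992 242.5227919021968 [[ 0.57854508 -0.42610594  0.69549933 -0.04308872]
 [-0.81550818 -0.31810933  0.48347994 -0.19085857]
 [ 0.01523115 -0.84690034 -0.53153347  0.5308808 ]
 [ 0.          0.          0.          1.        ]]
top 466.52149153690925 466.52149153690925 323.29425660556643 233.5920774768779 [[ 0.02184981 -0.98241018  0.18545303  0.40742647]
 [-0.99956722 -0.01781189  0.02341168  0.21477412]
 [-0.01969661 -0.18588431 -0.9823742   0.91695813]
 [ 0.          0.          0.          1.        ]]
```

View pics/scene0.png

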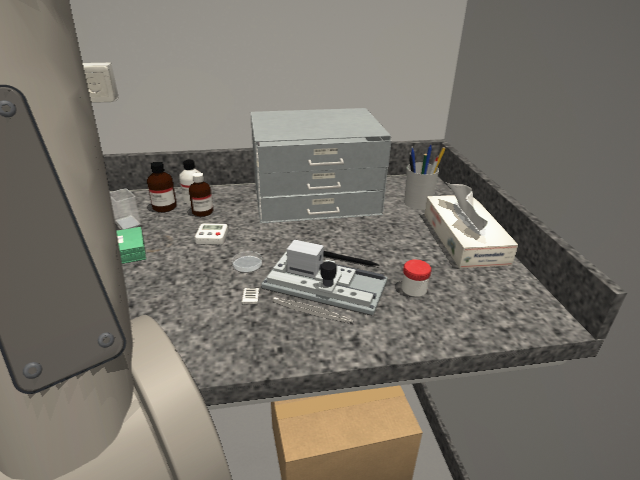

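View pics/top0.png

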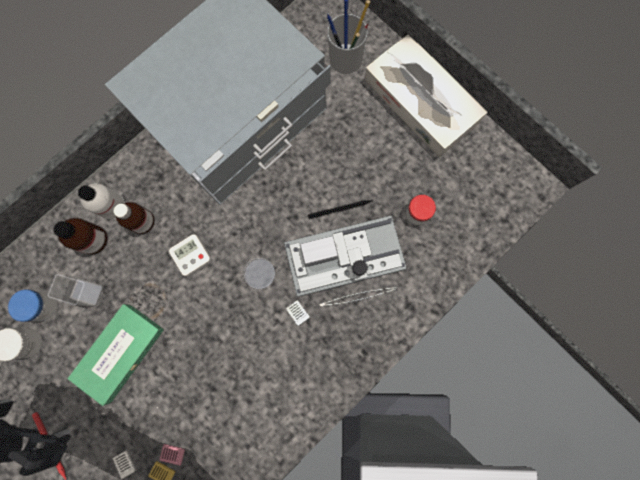

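The top view shows the holder around (345,255), its knob at (360,268) and the block at (319,248). The jar is at (422,210), the dish at (260,273), the cassette at (298,313), the forceps at (358,297) and the marker at (340,209). I'll enlarge this area to measure it.

```bash
python3 - <<'E'
import cv2,pickle
s=pickle.load(open("top0.pkl","rb"))
c=s["image"][190:320,235:445,::-1]
cv2.imwrite("pics/topcrop.png",cv2.resize(c,None,fx=3.8,fy=3.8,interpolation=cv2.INTER_CUBIC))
E
```

```text
(no output)
```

View pics/topcrop.png

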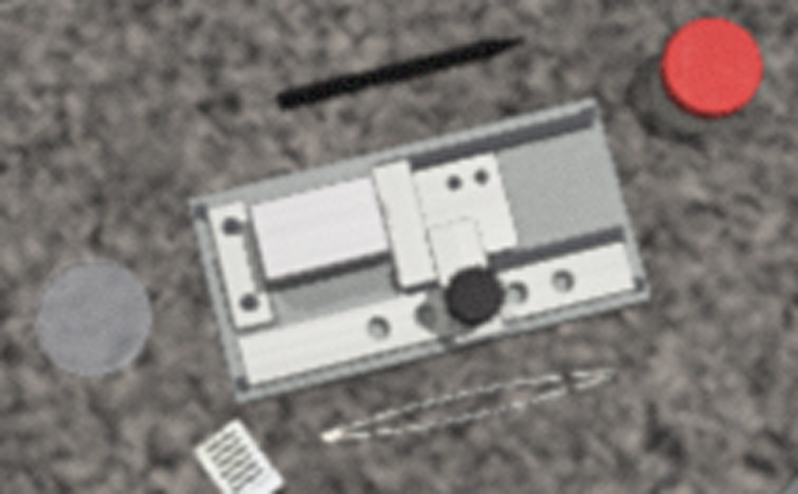

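```bash
cat > h.py <<'E'
import numpy as np,pickle,json
def px2w(s,u,v,z):
    M=s["cam_to_world"]; d=M[:3,:3]@np.array([(u-s["cx"])/s["fx"],(v-s["cy"])/s["fy"],1.]); o=M[:3,3]
    return o+d*(z-o[2])/d[2]
def w2px(s,p):
    M=np.linalg.inv(s["cam_to_world"]); q=M[:3,:3]@np.asarray(p)+M[:3,3]
    return q[0]/q[2]*s["fx"]+s["cx"],q[1]/q[2]*s["fy"]+s["cy"]
E
python3 - <<'E'
from h import *
s=pickle.load(open("top0.pkl","rb"))
def P(a,z): return px2w(s,235+(a[0]+.5)/3.8-.5,190+(a[1]+.5)/3.8-.5,z)
TL,TR,BR,BL=[P(a,.012) for a in[(192,204),(596,103),(648,296),(243,398)]]
# holder coords: TL(+55,+110) TR(+55,-110) BR(-55,-110) BL(-55,110)
loc=np.array([[55,110],[55,-110],[-55,-110],[-55,110]])/1e3
W=np.array([TL,TR,BR,BL])[:,:2]
c=W.mean(0);H=loc.T@(W-c);th=np.arctan2(H[0,1]-H[1,0],H[0,0]+H[1,1])
R=np.array([[np.cos(th),-np.sin(th)],[np.sin(th),np.cos(th)]])
print(c,th,(W-c)@R*1e3)
def hw(x,y): return c+R@np.array([x,y])
toH=lambda p:(R.T@(p[:2]-c)*1e3).round(1)
print("knob",toH(P((474,296),.0735)),"block corners",[toH(P(a,.067)) for a in[(250,205),(376,178),(390,248),(264,280)]])
print("jar",toH(P((713,67),.054)),"dish",toH(P((94,318),.01)),"cass",[toH(P(a,.007)) for a in [(195,452),(237,420),(284,480)]],"forc",[toH(P(a,.005)) for a in [(325,437),(612,375)]],"mark",[toH(P(a,.01)) for a in[(280,102),(520,42)]])
zm=s["z_map"]
from scipy.spatial.transform import Rotation as Ro
M=s["cam_to_world"]
vv,uu=np.mgrid[200:310,280:420]; Z=zm[200:310,280:420]
pc=np.stack([(uu-s["cx"])/s["fx"]*Z,(vv-s["cy"])/s["fy"]*Z,Z],-1)@M[:3,:3].T+M[:3,3]
sel=(pc[...,2]>.055)&(pc[...,2]<.08)
pp=pc[sel];q=(pp[:,:2]-c)@R
b=q[:,1]>.005
import cv2
for n,k in(("block",b),("knob",~b)):
    print(n,k.sum(),q[k].min(0),q[k].max(0),np.median(pp[k,2]),cv2.minAreaRect((q[k]*1e3).astype(np.float32)))
print("bed z", np.median(pc[(pc[...,2]>.004)&(pc[...,2]<.02)][:,2]))
json.dump(dict(c=list(c),th=th),open("holder.json","w"))
E
```

```text
[0.53608847 0.19258835] 0.2676893563832647 [[  51.89632679  108.60129702]
 [  51.84328528 -108.23203313]
 [ -52.02791722 -106.6575046 ]
 [ -51.71169485  106.28824071]]
knob [-36.2 -15.4] block corners [array([34.1, 78.1]), array([31.9, 15.4]), array([-3.1, 17.3]), array([-3.2, 80.1])]
jar [  47.3 -162. ] dish [  6.9 171.2] cass [array([-71.9, 136.6]), array([-61.4, 112.1]), array([-96.5,  96.1])] forc [array([-80.6,  70.8]), array([-86., -79.])] mark [array([93.7, 51.5]), array([ 93.8, -78.8])]
block 705 [-0.0041022   0.01713427] [0.03447393 0.07856001] 0.06764008190791138 ((15.249565124511719, 47.908504486083984), (61.461708068847656, 38.41700744628906), 89.63188934326172)
knob 251 [-0.04970145 -0.15738061] [ 0.06547602 -0.00238464] 0.07309865878875133 ((5.814830780029297, -83.20868682861328), (31.277679443359375, 185.83619689941406), 32.816402435302734)
bed z 0.012296355227455091
```

```bash
cat >> h.py <<'E'
from scipy.spatial.transform import Rotation as Ro
H=json.load(open("holder.json")); c=np.array(H["c"]); th=H["th"]
Rh=np.array([[np.cos(th),-np.sin(th)],[np.sin(th),np.cos(th)]])
def plan(hx,hy,z,ang=None,n=8,grasp=False):
    "target in holder mm, z mm of TCP (world), ang: tool x direction in holder frame deg; equal rows"
    from bench import telemetry
    st=telemetry.state(); p=np.array(st["tool_pos"]); R=Ro.from_rotvec(st["tool_rot"]).as_matrix()
    x=R[:,0]; a=np.arctan2(x[1],x[0])
    t=np.r_[c+Rh@np.array([hx,hy])/1e3,z/1e3]
    print("tool in holder",(Rh.T@(p[:2]-c)*1e3).round(1),"z",(p[2]*1e3).round(1),"ang",np.degrees(a-th).round(2),"tilt",R[:,2].round(4),"open",round(st["opening"],3),"F",st["contact_force"].round(1),"t",round(st["t"],2),"q",st["qpos"].round(2))
    d=0 if ang is None else (np.radians(ang)+th-a+np.pi)%(2*np.pi)-np.pi
    sp=-d/n; dw=(t-p)*1e3/n
    for i in range(n):
        Ri=R@Ro.from_rotvec([0,0,sp*i]).as_matrix()
        print((Ri.T@dw).round(1),round(sp,3))
E
python3 -c "
from h import *
print(c+Rh@np.array([.012,.047]))
plan(13,47,200,0,8)"
```

```text
[0.53522941 0.24108848]
tool in holder [-150.4  485.7] z 209.2 ang 51.76 tilt [-5.0e-04 -1.6e-03 -1.0e+00] open 0.999 F [ 0.2  0.1 -0.2] t 0.1 q [-1.28  0.48  0.02  1.56 -0.01  1.11 -0.08]
[-30.4  50.    1.2] 0.113
[-24.6  53.1   1.2] 0.113
[-18.5  55.5   1.2] 0.113
[-12.1  57.3   1.2] 0.113
[-5.6 58.3  1.2] 0.113
[ 1.  58.5  1.2] 0.113
[ 7.6 58.   1.2] 0.113
[14.1 56.8  1.2] 0.113
```

{"fn": "arm_command", "kwargs": {
  "moves": [
    {"dp":[-30,50,1],"spin":0.113},
    {"dp":[-25,53,1],"spin":0.113},
    {"dp":[-18,55,1],"spin":0.113},
    {"dp":[-12,57,1],"spin":0.113},
    {"dp":[-6,58,1],"spin":0.113},
    {"dp":[1,58,1],"spin":0.113},
    {"dp":[8,58,1],"spin":0.113},
    {"dp":[14,57,1],"spin":0.113}
  ],
  "hand": 1
}}

```text
t: 1.1
tool_pos: [0.5338, 0.2331, 0.1975]
tool_rot: [3.116, 0.391, -0.009]
contact_force: [0.0, 1.2, -0.4]
opening: 1.0
```

```bash
python3 -c "
from h import *
plan(0,40,200,0,4)"
```

```text
tool in holder [ 8.5 39.6] z 197.5 ang -1.03 tilt [-0.0052 -0.0023 -1.    ] open 1.0 F [ 0.   1.2 -0.4] t 1.1 q [-0.79  0.35  0.35  1.81 -0.14  1.01 -0.14]
[-2.1 -0.1 -0.6] -0.005
[-2.1 -0.1 -0.6] -0.005
[-2.1 -0.1 -0.6] -0.005
[-2.1 -0.1 -0.6] -0.005
```

```bash
python3 - <<'E'
from bench import snapshot
import cv2,pickle
for n in ["wrist","top"]:
    s=snapshot(n); pickle.dump(s,open(n+"1.pkl","wb")); cv2.imwrite(f"pics/{n}1.png",s["image"][:,:,::-1])
    print(s["fx"],s["cam_to_world"].round(3))
E
```

```text
420.54458192058433 [[ 0.969  0.238  0.066  0.517]
 [ 0.247 -0.927 -0.282  0.304]
 [-0.006  0.289 -0.957  0.362]
 [ 0.     0.     0.     1.   ]]
466.52149153690925 [[ 0.022 -0.982  0.185  0.407]
 [-1.    -0.018  0.023  0.215]
 [-0.02  -0.186 -0.982  0.917]
 [ 0.     0.     0.     1.   ]]
```

View pics/wrist1.png

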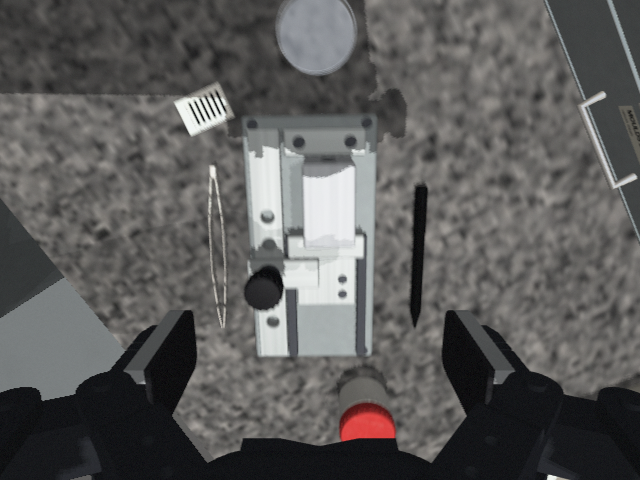

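The wrist view shows the whole holder, with the block top at about (328,202), the knob at (263,287) and the next hole near (268,245). I'll take an enlarged crop to refine the holder pose.

```bash
python3 - <<'E'
import cv2,pickle
s=pickle.load(open("wrist1.pkl","rb"))
c=s["image"][105:365,200:420,::-1]
cv2.imwrite("pics/w1crop.png",cv2.resize(c,None,fx=2.3,fy=2.3,interpolation=cv2.INTER_CUBIC))
E
```

```text
(no output)
```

View pics/w1crop.png

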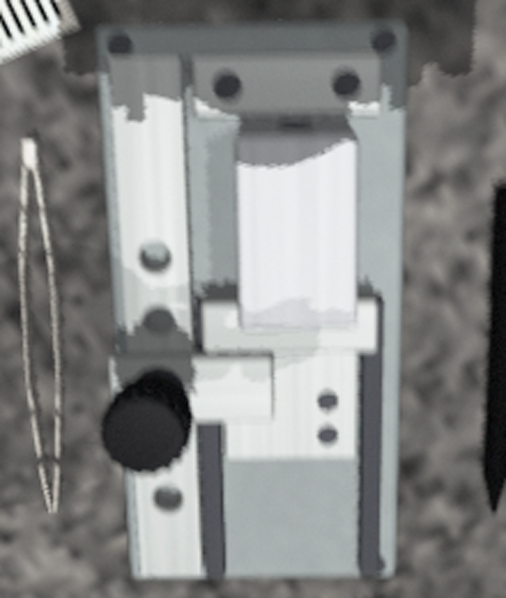

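```bash
python3 - <<'E'
from h import *
s=pickle.load(open("wrist1.pkl","rb"))
P=lambda a,z:px2w(s,200+(a[0]+.5)/2.3-.5,105+(a[1]+.5)/2.3-.5,z)
toH=lambda p:(Rh.T@(p[:2]-c)*1e3).round(1)
for n,z,l in(("base",.012,[(97,27),(407,25),(393,577),(133,578)]),("block",.067,[(238,165),(356,140),(356,326),(243,326)]),("holes 30,6",.024,[(155,256),(160,320),(168,497)]),("knob",.0735,[(145,427)]),("mjaw top",.0285,[(203,352),(376,352)]),("fjaw screws",.0285,[(228,84),(346,83)])):
    print(n,[toH(P(a,z)).tolist() for a in l])
E
```

```text
base [[-52.4, 109.8], [55.3, 108.5], [54.2, -109.9], [-53.1, -108.8]]
block [[-2.2, 69.0], [33.7, 76.0], [34.0, 16.9], [-2.1, 17.5]]
holes 30,6 [[-35.0, 30.6], [-34.4, 6.4], [-35.1, -65.6]]
knob [[-34.5, -14.2]]
mjaw top [[-18.8, -4.7], [44.4, -5.7]]
fjaw screws [[-6.6, 90.7], [33.1, 90.3]]
```

```bash
python3 - <<'E'
from h import *
c2=c+Rh@np.array([.001,0]); json.dump(dict(c=list(c2),th=th-.005),open("holder.json","w"))
E
python3 -c "
from h import *
plan(15,47.5,90,0,3)"
```

```text
tool in holder [ 8.5 32.3] z 197.8 ang -1.34 tilt [-0.003  -0.0062 -1.    ] open 1.002 F [0.  0.1 0.1] t 1.2 q [-0.79  0.35  0.36  1.81 -0.14  1.01 -0.14]
[ 2.2 -5.3 35.9] -0.008
[ 2.2 -5.3 35.9] -0.008
[ 2.3 -5.3 35.9] -0.008
```

{"fn": "arm_command", "kwargs": {
  "moves": [
    {"dp":[2,-5,20],"spin":-0.008},
    {"dp":[2,-5,20],"spin":-0.008},
    {"dp":[2,-5,20],"spin":-0.008},
    {"dp":[0,0,0],"spin":0}
  ]
}}

```text
t: 1.7
tool_pos: [0.5387, 0.2407, 0.1353]
tool_rot: [3.108, 0.409, -0.009]
contact_force: [1.0, 0.6, 0.4]
opening: 0.998
```

```bash
python3 - <<'E'
from h import *
from bench import snapshot
import cv2,pickle
plan(15,47.5,90,0,2)
s=snapshot("wrist"); pickle.dump(s,open("wrist2.pkl","wb"))
im=s["image"][:,:,::-1].copy()
cv2.imwrite("pics/wrist2.png",im)
E
```

```text
tool in holder [14.  45.7] z 135.3 ang -0.07 tilt [-0.0045 -0.0072 -1.    ] open 0.998 F [1.  0.6 0.4] t 1.7 q [-0.78  0.44  0.33  1.85 -0.17  0.89 -0.11]
[ 0.6 -1.  22.6] -0.001
[ 0.6 -1.  22.6] -0.001
```

View pics/wrist2.png

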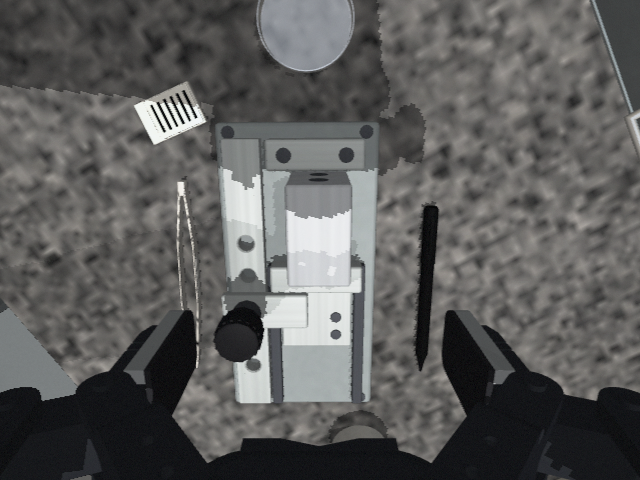

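The base corners are at (216,123), (379,123), (370,401) and (236,402). The block top spans (286,185) to (350,286).

```bash
python3 - <<'E'
from h import *
s=pickle.load(open("wrist2.pkl","rb"))
toH=lambda p:(Rh.T@(p[:2]-c)*1e3).round(1)
for n,z,l in(("base",.012,[(216,123),(379,123),(370.5,401.5),(236,402.5)]),("block",.067,[(286,185),(352,185),(350.5,286),(288,286)]),("holes 30,6,-66?",.024,[(245,242),(247,275),(253,365)]),("knob",.0735,[(236,338)]),("mjaw top back",.0285,[(271,292),(361,292)])):
    print(n,[toH(px2w(s,*a,z)).tolist() for a in l])
E
```

```text
base [[-54.1, 110.8], [53.3, 110.6], [55.3, -107.1], [-53.9, -108.4]]
block [[-4.2, 79.1], [32.5, 79.1], [32.9, 18.3], [-4.5, 18.2]]
holes 30,6,-66? [[-37.0, 32.2], [-36.9, 7.9], [-36.2, -65.2]]
knob [[-36.3, -13.2]]
mjaw top back [[-19.9, -3.1], [43.2, -3.0]]
```

```bash
python3 - <<'E'
from h import *
c2=c+Rh@np.array([-.0003,.001]); json.dump(dict(c=list(c2),th=th),open("holder.json","w"))
E
python3 -c "
from h import *
plan(14.5,47.5,36,0,4)"
```

```text
tool in holder [15.  44.5] z 136.3 ang -0.1 tilt [-0.003  -0.0065 -1.    ] open 0.998 F [-0.1 -0.8  0.6] t 1.75 q [-0.78  0.44  0.33  1.85 -0.17  0.89 -0.11]
[-0.  -0.9 25.1] -0.0
[-0.  -0.9 25.1] -0.0
[-0.  -0.9 25.1] -0.0
[-0.  -0.9 25.1] -0.0
```

{"fn": "arm_command", "kwargs": {
  "moves": [
    {"dp":[0,-1,24],"spin":0},
    {"dp":[0,-1,24],"spin":0},
    {"dp":[0,-1,24],"spin":0},
    {"dp":[0,0,15],"spin":0},
    {"dp":[0,0,5],"spin":0},
    {"dp":[0,0,0],"spin":0}
  ]
}}

```text
t: 2.5
tool_pos: [0.5429, 0.2444, 0.0481]
tool_rot: [3.113, 0.407, 0.008]
contact_force: [0.4, 0.3, 0.0]
opening: 1.002
```

```bash
python3 -c "
from h import *
plan(14.5,47.5,36,0,2)"
```

```text
tool in holder [19.3 47.2] z 48.1 ang -0.15 tilt [ 0.0055 -0.0018 -1.    ] open 1.002 F [0.4 0.3 0. ] t 2.5 q [-0.74  0.56  0.28  1.9  -0.22  0.71 -0.07]
[-2.4 -0.1  6. ] -0.001
[-2.4 -0.1  6. ] -0.001
```

{"fn": "arm_command", "kwargs": {
  "moves": [
    {"dp":[-3,0,6],"spin":0},
    {"dp":[-2,0,5],"spin":0},
    {"dp":[0,0,0],"spin":0}
  ]
}}

```text
t: 2.88
tool_pos: [0.5387, 0.2434, 0.0379]
tool_rot: [3.114, 0.407, 0.012]
contact_force: [-1.1, -1.0, 0.5]
opening: 1.0
```

```bash
python3 -c "
from h import *
plan(14.5,47.5,36,0,1)"
```

```text
tool in holder [15.  47.4] z 37.9 ang -0.16 tilt [ 7.7e-03 -4.0e-04 -1.0e+00] open 1.0 F [-1.1 -1.   0.5] t 2.88 q [-0.74  0.57  0.28  1.91 -0.23  0.69 -0.07]
[-0.6 -0.1  1.9] -0.003
```

Good. Closing the gripper.

{"fn": "arm_command", "kwargs": {
  "moves": [
    {"dp":[0,0,1],"spin":0},
    {"dp":[0,0,0],"spin":0},
    {"dp":[0,0,0],"spin":0},
    {"dp":[0,0,0],"spin":0},
    {"dp":[0,0,0],"spin":0},
    {"dp":[0,0,0],"spin":0}
  ],
  "hand": 0
}}

```text
t: 3.62
tool_pos: [0.5389, 0.2435, 0.0376]
tool_rot: [3.114, 0.407, 0.012]
contact_force: [-0.2, 0.1, 1.2]
opening: 0.424
```

```bash
python3 - <<'E'
from h import *
from bench import snapshot
import cv2
plan(15,47.5,100,0,5)
s=snapshot("wrist"); pickle.dump(s,open("wrist3.pkl","wb")); cv2.imwrite("pics/wrist3.png",s["image"][:,:,::-1])
E
```

```text
tool in holder [15.2 47.5] z 37.6 ang -0.15 tilt [ 0.0078 -0.     -1.    ] open 0.424 F [-0.2  0.1  1.2] t 3.62 q [-0.74  0.57  0.28  1.91 -0.23  0.69 -0.07]
[  0.    0.  -12.5] -0.001
[  0.    0.  -12.5] -0.001
[  0.    0.  -12.5] -0.001
[  0.    0.  -12.5] -0.001
[  0.    0.  -12.5] -0.001
```

View pics/wrist3.png

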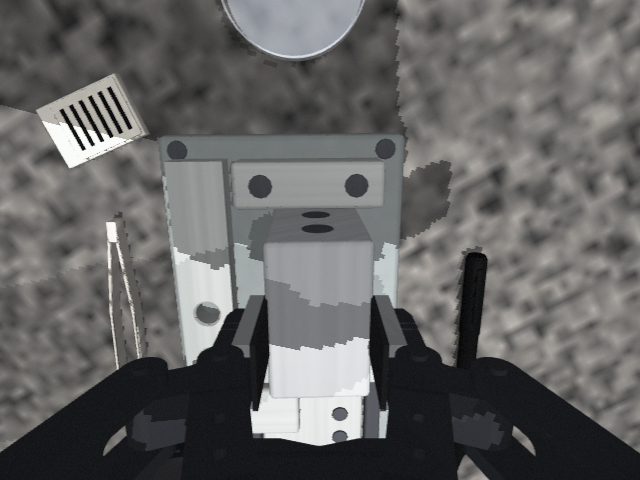

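The block is gripped, with both pads on its sides. The fixed jaw's front edge is at row 208 and the block's far top edge at row 242.

```bash
python3 - <<'E'
from h import *
s=pickle.load(open("wrist3.pkl","rb"))
toH=lambda p:(Rh.T@(p[:2]-c)*1e3).round(1)
for n,z,l in(("base",.012,[(158,135),(405,136)]),("block",.067,[(264,242),(372,240),(368,396),(272,397)]),("fjaw(-20,80),(44,80), back 97?",.0285,[(231,208),(384,207),(232,162),(382,161)]),("hole",.024,[(207,313)]),("mjaw back",.0285,[(387,437)])):
    print(n,[toH(px2w(s,*a,z)).tolist() for a in l])
E
```

```text
base [[-54.4, 110.6], [53.9, 109.8]]
block [[-2.9, 78.4], [33.4, 78.9], [34.0, 17.2], [-2.3, 17.1]]
fjaw(-20,80),(44,80), back 97? [[-21.1, 81.5], [43.3, 81.6], [-19.5, 100.6], [41.7, 100.8]]
hole [[-36.4, 30.5]]
mjaw back [[49.8, -36.7]]
```

{"fn": "arm_command", "kwargs": {
  "moves": [
    {"dp":[0,0,-8],"spin":0},
    {"dp":[0,0,-14],"spin":0},
    {"dp":[0,0,-14],"spin":0},
    {"dp":[0,0,-14],"spin":0},
    {"dp":[0,0,-8],"spin":0},
    {"dp":[0,0,0],"spin":0}
  ]
}}

```text
t: 4.42
tool_pos: [0.5385, 0.2436, 0.1004]
tool_rot: [3.115, 0.407, 0.014]
contact_force: [-1.1, -0.2, -2.4]
opening: 0.421
```

```bash
python3 -c "
from h import *
plan(12,58,90,90,10)"
```

```text
tool in holder [14.9 47.6] z 100.4 ang -0.16 tilt [ 8.6e-03  6.0e-04 -1.0e+00] open 0.421 F [-1.1 -0.2 -2.4] t 4.42 q [-0.77  0.48  0.31  1.88 -0.19  0.81 -0.1 ]
[-0.3 -1.   1. ] -0.157
[-0.1 -1.1  1. ] -0.157
[ 0.  -1.1  1. ] -0.157
[ 0.2 -1.1  1. ] -0.157
[ 0.4 -1.   1. ] -0.157
[ 0.5 -0.9  1. ] -0.157
[ 0.7 -0.9  1. ] -0.157
[ 0.8 -0.7  1. ] -0.157
[ 0.9 -0.6  1. ] -0.157
[ 1.  -0.5  1. ] -0.157
```

{"fn": "arm_command", "kwargs": {
  "moves": [
    {"dp":[0,-1,0],"spin":-0.15},
    {"dp":[0,-1,0],"spin":-0.15},
    {"dp":[0,-1,0],"spin":-0.15},
    {"dp":[0,-1,0],"spin":-0.15},
    {"dp":[0,-1,0],"spin":-0.15},
    {"dp":[0,-1,0],"spin":-0.15},
    {"dp":[0,-1,0],"spin":-0.15},
    {"dp":[1,-1,0],"spin":-0.15}
  ]
}}

```text
t: 5.42
tool_pos: [0.5303, 0.2482, 0.0964]
tool_rot: [2.297, 2.137, -0.001]
contact_force: [-0.6, 0.2, -1.9]
opening: 0.422
```

```bash
python3 -c "
from h import *
plan(12,58,90,90,4)"
```

```text
tool in holder [ 8.2 54.2] z 96.4 ang 70.82 tilt [ 0.0023 -0.0039 -1.    ] open 0.422 F [-0.6  0.2 -1.9] t 5.42 q [-0.55  0.46  0.01  1.87  0.    0.8   0.95]
[1.2 0.6 1.6] -0.084
[1.2 0.7 1.6] -0.084
[1.1 0.8 1.6] -0.084
[1.  0.9 1.6] -0.084
```

{"fn": "arm_command", "kwargs": {
  "moves": [
    {"dp":[1,1,1],"spin":-0.084},
    {"dp":[1,1,1],"spin":-0.084},
    {"dp":[1,1,1],"spin":-0.084},
    {"dp":[1,1,1],"spin":-0.084},
    {"dp":[0,0,0],"spin":0}
  ]
}}

```text
t: 6.05
tool_pos: [0.5324, 0.251, 0.0894]
tool_rot: [1.895, 2.503, -0.01]
contact_force: [-0.8, 0.6, -1.7]
opening: 0.422
```

```bash
python3 - <<'E'
from h import *
from bench import snapshot
import cv2
plan(12,58,45,90,3)
for n in ["wrist","top"]:
    s=snapshot(n); pickle.dump(s,open(n+"4.pkl","wb")); cv2.imwrite(f"pics/{n}4.png",s["image"][:,:,::-1] if n=="wrist" else cv2.resize(s["image"][190:320,235:445,::-1],None,fx=3.8,fy=3.8,interpolation=cv2.INTER_CUBIC))
E
```

```text
tool in holder [10.9 56.3] z 89.4 ang 90.7 tilt [-0.0024 -0.0062 -1.    ] open 0.422 F [-0.8  0.6 -1.7] t 6.05 q [-0.49  0.48 -0.08  1.86  0.06  0.81  1.25]
[ 0.6  0.4 14.8] 0.004
[ 0.6  0.4 14.8] 0.004
[ 0.6  0.4 14.8] 0.004
```

View pics/wrist4.png

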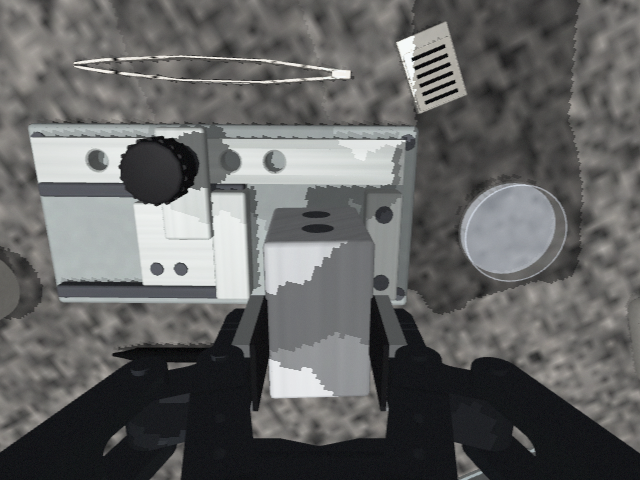

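View pics/top4.png

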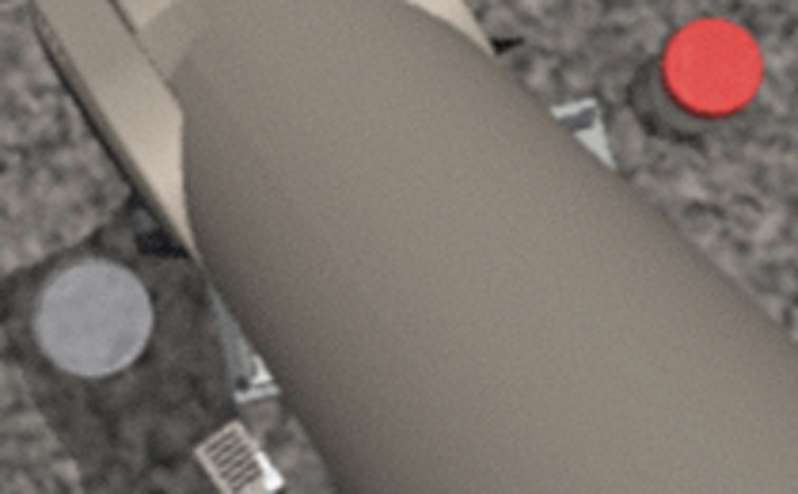

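The wrist view shows the block at (265–372, 240–397). The moving jaw's face is at column 252, the fixed jaw's at column 367, and holes are at (275,160) and (230,160).

```bash
python3 - <<'E'
import cv2,pickle
s=pickle.load(open("wrist4.pkl","rb"))
cv2.imwrite("pics/w4crop.png",cv2.resize(s["image"][115:315,200:430,::-1],None,fx=3.4,fy=3,interpolation=cv2.INTER_CUBIC))
E
```

```text
(no output)
```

View pics/w4crop.png

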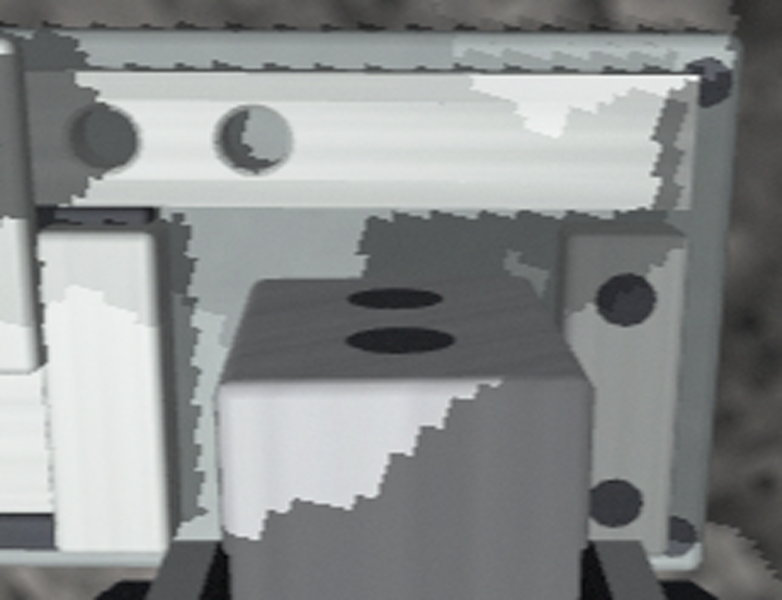

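```bash
python3 - <<'E'
from h import *
s=pickle.load(open("wrist4.pkl","rb"))
P=lambda a,z:px2w(s,200+(a[0]+.5)/3.4-.5,115+(a[1]+.5)/3-.5,z)
toH=lambda p:(Rh.T@(p[:2]-c)*1e3).round(1)
for n,z,l in(("mjaw face(-20,14)(44,14)",.0285,[(157,230),(168,550)]),("fjaw (-20,80)",.0285,[(566,232)]),("fjaw back",.0285,[(690,233),(668,553)]),("holes 6,30",.024,[(106,138),(254,138)]),("base",.012,[(738,32),(698,568)]),("block top",.1188,[(218,381),(592,380)])):
    print(n,[toH(P(a,z)).tolist() for a in l])
p=px2w(s,270,397,.1188),px2w(s,369,397,.1188); print([toH(q) for q in p])
E
```

```text
mjaw face(-20,14)(44,14) [[-20.6, 15.3], [42.3, 14.8]]
fjaw (-20,80) [[-21.1, 80.4]]
fjaw back [[-21.1, 100.1], [41.7, 100.7]]
holes 6,30 [[-36.4, 7.0], [-36.7, 30.5]]
base [[-55.9, 108.6], [52.5, 109.7]]
block top [[-19.8, 36.9], [-20.4, 73.9]]
[array([41.5, 37.7]), array([40.9, 75.1])]
```

{"fn": "arm_command", "kwargs": {
  "moves": [
    {"dp":[1,0,14],"spin":0.006},
    {"dp":[1,0,14],"spin":0.006},
    {"dp":[0,0,10],"spin":0},
    {"dp":[0,0,0],"spin":0}
  ]
}}

```text
t: 6.65
tool_pos: [0.5309, 0.2523, 0.0478]
tool_rot: [1.915, 2.488, -0.013]
contact_force: [-0.6, -0.3, -1.5]
opening: 0.423
```

```bash
python3 -c "
from h import *
plan(11,58.5,38,90,1)"
```

```text
tool in holder [ 9.8 58. ] z 47.8 ang 89.78 tilt [-0.0038 -0.0075 -1.    ] open 0.423 F [-0.6 -0.3 -1.5] t 6.65 q [-0.5   0.54 -0.07  1.89  0.06  0.73  1.22]
[0.5 1.3 9.8] -0.004
```

{"fn": "arm_command", "kwargs": {
  "moves": [
    {"dp":[0,1,4],"spin":0},
    {"dp":[0,1,4],"spin":0},
    {"dp":[0,0,1],"spin":0},
    {"dp":[0,0,0],"spin":0}
  ]
}}

```text
t: 7.15
tool_pos: [0.5336, 0.2531, 0.0388]
tool_rot: [1.915, 2.488, -0.011]
contact_force: [-0.6, 0.0, -2.4]
opening: 0.425
```

```bash
python3 -c "
from h import *
plan(11,58.5,38,90,1)"
```

```text
tool in holder [12.7 58.1] z 38.8 ang 89.76 tilt [-0.0026 -0.0068 -1.    ] open 0.425 F [-0.6  0.  -2.4] t 7.15 q [-0.5   0.55 -0.07  1.88  0.06  0.71  1.22]
[ 0.4 -1.6  0.9] -0.004
```

{"fn": "arm_command", "kwargs": {
  "moves": [
    {"dp":[0,-1,1],"spin":0},
    {"dp":[0,0,1],"spin":0},
    {"dp":[0,0,0],"spin":0}
  ]
}}

```text
t: 7.52
tool_pos: [0.5329, 0.2529, 0.038]
tool_rot: [1.915, 2.487, -0.01]
contact_force: [0.1, -0.3, -2.5]
opening: 0.419
```

```bash
python3 -c "
from h import *
plan(11,58.5,38,90,1)"
```

```text
tool in holder [11.9 58.1] z 38.0 ang 89.76 tilt [-0.0018 -0.0065 -1.    ] open 0.419 F [ 0.1 -0.3 -2.5] t 7.53 q [-0.5   0.55 -0.07  1.89  0.06  0.71  1.22]
[ 0.4 -0.9  0. ] -0.004
```

{"fn": "arm_command", "kwargs": {
  "moves": [
    {"dp":[0,0,1],"spin":0},
    {"dp":[0,0,0.5],"spin":0},
    {"dp":[0,0,0],"spin":0}
  ]
}}

```text
t: 7.9
tool_pos: [0.533, 0.253, 0.038]
tool_rot: [1.915, 2.487, -0.009]
contact_force: [-0.4, -0.2, -1.0]
opening: 0.424
```

```bash
python3 -c "
from h import *
plan(11,58.5,38,90,1)"
```

```text
tool in holder [12.  58.1] z 38.0 ang 89.75 tilt [-0.0013 -0.0063 -1.    ] open 0.424 F [-0.4 -0.2 -1. ] t 7.9 q [-0.5   0.55 -0.07  1.89  0.06  0.71  1.22]
[ 0.4 -1.  -0. ] -0.004
```

{"fn": "arm_command", "kwargs": {
  "moves": [
    {"dp":[0,0,2],"spin":0},
    {"dp":[0,0,0],"spin":0}
  ]
}}

```text
t: 8.15
tool_pos: [0.5331, 0.253, 0.038]
tool_rot: [1.915, 2.487, -0.009]
contact_force: [-0.9, -0.2, -2.8]
opening: 0.418
```

```bash
python3 -c "
from h import *
plan(11,58.5,38,90,1)"
```

```text
tool in holder [12.1 58.1] z 38.0 ang 89.74 tilt [-0.0011 -0.0063 -1.    ] open 0.418 F [-0.9 -0.2 -2.8] t 8.15 q [-0.5   0.55 -0.07  1.89  0.06  0.71  1.22]
[ 0.4 -1.1  0. ] -0.005
```

{"fn": "arm_command", "kwargs": {
  "moves": [
    {"dp":[0,0,3],"spin":0}
  ]
}}

```text
t: 8.28
tool_pos: [0.5335, 0.2528, 0.0374]
tool_rot: [1.916, 2.486, -0.009]
contact_force: [-13.1, -7.8, 41.4]
opening: 0.426
```

```bash
python3 -c "
from h import *
plan(11,58.5,38,90,1)"
```

```text
tool in holder [12.4 57.9] z 37.4 ang 89.71 tilt [-9.0e-04 -6.6e-03 -1.0e+00] open 0.426 F [-13.1  -7.8  41.4] t 8.28 q [-0.5   0.55 -0.07  1.89  0.06  0.71  1.22]
[ 0.6 -1.4 -0.6] -0.005
```

{"fn": "arm_command", "kwargs": {
  "moves": [
    {"dp":[0,0,-0.3],"spin":0},
    {"dp":[0,0,0],"spin":0}
  ]
}}

```text
t: 8.52
tool_pos: [0.5339, 0.2531, 0.038]
tool_rot: [1.915, 2.485, -0.007]
contact_force: [-0.3, -0.5, -2.5]
opening: 0.422
```

{"fn": "arm_command", "kwargs": {
  "moves": [
    {"dp":[0,0,0],"spin":0},
    {"dp":[0,0,0],"spin":0},
    {"dp":[0,0,0],"spin":0},
    {"dp":[0,0,0],"spin":0}
  ],
  "hand": 0.8
}}

```text
t: 9.02
tool_pos: [0.5342, 0.2532, 0.0371]
tool_rot: [1.915, 2.485, -0.007]
contact_force: [-1.1, 0.3, -0.3]
opening: 0.802
```

```bash
python3 -c "
from h import *
plan(11,58.5,140,90,5)"
```

```text
tool in holder [13.2 58. ] z 37.1 ang 89.71 tilt [ 3.0e-04 -5.9e-03 -1.0e+00] open 0.802 F [-1.1  0.3 -0.3] t 9.03 q [-0.5   0.56 -0.07  1.89  0.06  0.7   1.22]
[ -0.   -0.5 -20.6] -0.001
[ -0.   -0.5 -20.6] -0.001
[ -0.   -0.5 -20.6] -0.001
[ -0.   -0.5 -20.6] -0.001
[ -0.   -0.5 -20.6] -0.001
```

{"fn": "arm_command", "kwargs": {
  "moves": [
    {"dp":[0,0,-10],"spin":0},
    {"dp":[0,0,-20],"spin":0},
    {"dp":[0,0,-25],"spin":0},
    {"dp":[0,0,-25],"spin":0},
    {"dp":[0,0,-20],"spin":0},
    {"dp":[0,0,0],"spin":0}
  ]
}}

```text
t: 9.78
tool_pos: [0.5348, 0.2542, 0.1435]
tool_rot: [1.915, 2.485, -0.003]
contact_force: [-0.3, 0.1, -0.8]
opening: 0.796
```

```bash
python3 - <<'E'
from h import *
from bench import snapshot
import cv2
plan(-36,-16.5,140,0,10)
s=snapshot("wrist"); pickle.dump(s,open("wrist5.pkl","wb")); cv2.imwrite("pics/wrist5.png",s["image"][:,:,::-1])
E
```

```text
tool in holder [14.  58.8] z 143.5 ang 89.71 tilt [ 0.0025 -0.0045 -1.    ] open 0.796 F [-0.3  0.1 -0.8] t 9.78 q [-0.49  0.41 -0.07  1.82  0.04  0.91  1.24]
[-7.6 -5.   0.4] 0.157
[-8.2 -3.7  0.4] 0.157
[-8.7 -2.4  0.4] 0.157
[-9.  -1.   0.4] 0.157
[-9.   0.4  0.4] 0.157
[-8.9  1.8  0.4] 0.157
[-8.5  3.2  0.4] 0.157
[-7.9  4.5  0.4] 0.157
[-7.1  5.6  0.4] 0.157
[-6.1  6.7  0.4] 0.157
```

View pics/wrist5.png

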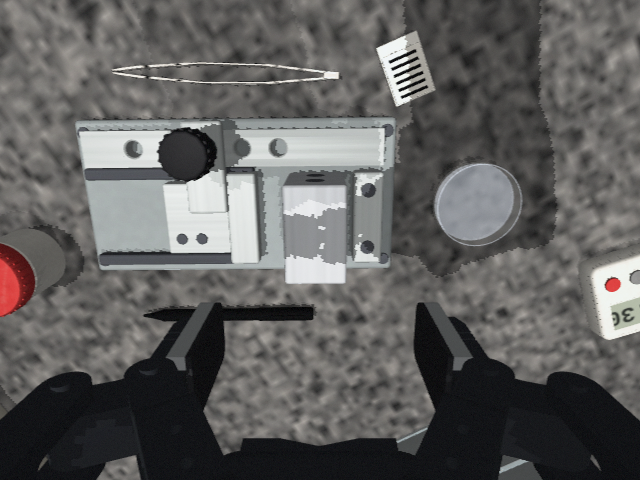

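The block stands turned between the jaws, with its top at (284–346, 186–283). The knob's top is at about (185,155).

```bash
python3 - <<'E'
from h import *
import cv2
s=pickle.load(open("wrist5.pkl","rb"))
toH=lambda p:(Rh.T@(p[:2]-c)*1e3).round(1)
print("block",[toH(px2w(s,*a,.067)).tolist() for a in[(284,186),(347,186),(345,283),(286,283)]])
print("knob",toH(px2w(s,185,156,.0735)),"fjaw",toH(px2w(s,354,173,.0285)),"mjaw",toH(px2w(s,255,173,.0285)),"holes",toH(px2w(s,278,148,.024)),toH(px2w(s,134,149,.024)))
M=s["cam_to_world"];Z=s["z_map"];vv,uu=np.mgrid[120:190,150:225];z=Z[120:190,150:225]
pc=np.stack([(uu-s["cx"])/s["fx"]*z,(vv-s["cy"])/s["fy"]*z,z],-1)@M[:3,:3].T+M[:3,3]
k=(pc[...,2]>.068)&(pc[...,2]<.08); q=(pc[k][:,:2]-c)@Rh*1e3
print(k.sum(),np.median(pc[k][:,2]),q.min(0),q.max(0),cv2.minEnclosingCircle(q.astype(np.float32)))
cv2.imwrite("pics/w5crop.png",cv2.resize(s["image"][110:300,140:400,::-1],None,fx=3,fy=3,interpolation=cv2.INTER_CUBIC))
E
```

```text
block [[-18.0, 37.7], [-17.9, 74.0], [42.4, 73.7], [42.3, 37.2]]
knob [-36.  -15.7] fjaw [-20.   80.9] mjaw [-20.3  15.3] holes [-36.1  30.6] [-35.9 -65.1]
2181 0.07385335534496917 [-50.85129937 -32.18634187] [-21.17044605  -2.48222047] ((-36.18345260620117, -17.27349090576172), 15.100933074951172)
```

View pics/w5crop.png

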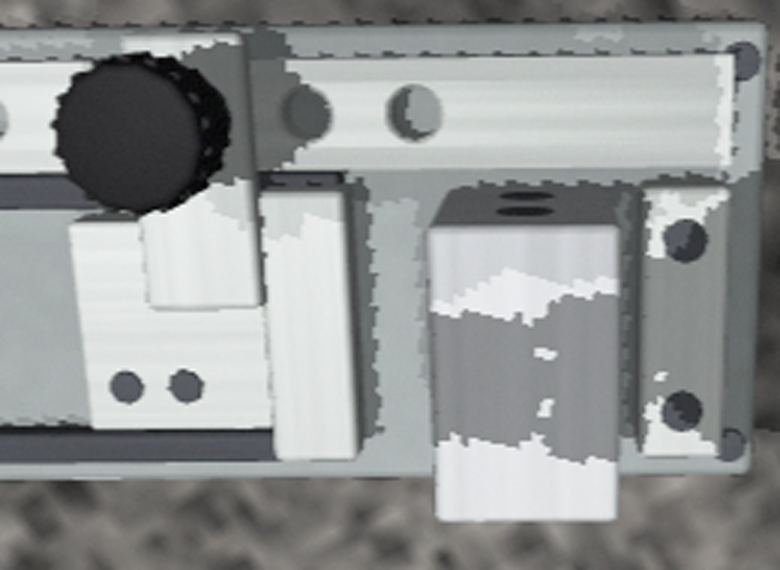

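The knob centre is at (-36,-17) in the holder frame, and the block stands at about (12,56). Turning back and moving over the knob.

{"fn": "arm_command", "kwargs": {
  "moves": [
    {"dp":[-8,-5,0],"spin":0.157},
    {"dp":[-8,-4,0],"spin":0.157},
    {"dp":[-9,-2,0],"spin":0.157},
    {"dp":[-9,-1,0],"spin":0.157},
    {"dp":[-9,0,0],"spin":0.157},
    {"dp":[-9,2,0],"spin":0.157},
    {"dp":[-8,3,0],"spin":0.157},
    {"dp":[-8,4,0],"spin":0.157}
  ]
}}

```text
t: 10.82
tool_pos: [0.5032, 0.1815, 0.1343]
tool_rot: [3.022, 0.825, -0.022]
contact_force: [0.1, 0.5, 0.2]
opening: 0.8
```

```bash
python3 -c "
from h import *
plan(-36,-17,100,0,4)"
```

```text
tool in holder [-35.3  -3.2] z 134.3 ang 15.48 tilt [-0.0115 -0.0123 -0.9999] open 0.8 F [0.1 0.5 0.2] t 10.82 q [-0.64  0.35  0.22  1.96 -0.09  0.85  0.15]
[-0.9  3.2  8.6] 0.068
[-0.7  3.3  8.6] 0.068
[-0.5  3.3  8.6] 0.068
[-0.3  3.4  8.6] 0.068
```

{"fn": "arm_command", "kwargs": {
  "moves": [
    {"dp":[-1,3,6],"spin":0.068},
    {"dp":[-1,3,6],"spin":0.068},
    {"dp":[0,3,6],"spin":0.068},
    {"dp":[0,3,6],"spin":0.068},
    {"dp":[0,0,0],"spin":0},
    {"dp":[0,0,0],"spin":0}
  ]
}}

```text
t: 11.58
tool_pos: [0.5018, 0.1663, 0.1045]
tool_rot: [3.101, 0.392, -0.034]
contact_force: [-0.2, -0.8, -0.4]
opening: 0.803
```

```bash
python3 - <<'E'
from h import *
from bench import snapshot
import cv2
plan(-36,-17,46,0,5)
s=snapshot("wrist"); pickle.dump(s,open("wrist6.pkl","wb")); cv2.imwrite("pics/wrist6.png",s["image"][:,:,::-1])
E
```

```text
tool in holder [-40.6 -17.5] z 104.5 ang -0.64 tilt [-0.0199 -0.0183 -0.9996] open 0.803 F [-0.2 -0.8 -0.4] t 11.57 q [-0.66  0.39  0.27  2.   -0.13  0.8  -0.06]
[ 1.2 -0.3 11.7] -0.002
[ 1.2 -0.2 11.7] -0.002
[ 1.2 -0.2 11.7] -0.002
[ 1.2 -0.2 11.7] -0.002
[ 1.2 -0.2 11.7] -0.002
```

View pics/wrist6.png

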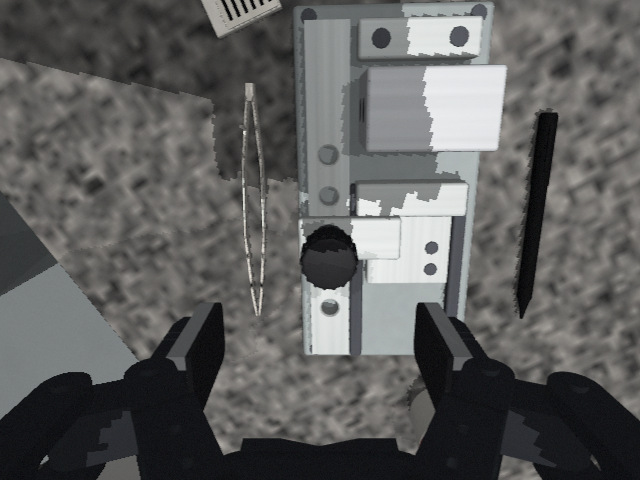

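The knob is at (329,258), between the fingers' planes, with the turned block behind it at (365–505, 66–152).

```bash
python3 - <<'E'
from h import *
import cv2
s=pickle.load(open("wrist6.pkl","rb"))
toH=lambda p:(Rh.T@(p[:2]-c)*1e3).round(1)
M=s["cam_to_world"];Z=s["z_map"];a,b,e,f=215,300,290,370;vv,uu=np.mgrid[a:b,e:f];z=Z[a:b,e:f]
pc=np.stack([(uu-s["cx"])/s["fx"]*z,(vv-s["cy"])/s["fy"]*z,z],-1)@M[:3,:3].T+M[:3,3]
k=(pc[...,2]>.068)&(pc[...,2]<.08); q=(pc[k][:,:2]-c)@Rh*1e3
print(k.sum(),np.median(pc[k][:,2]),q.min(0),q.max(0),cv2.minEnclosingCircle(q.astype(np.float32)))
print("holes",toH(px2w(s,328,155,.024)),toH(px2w(s,328,195,.024)))
plan(-36,-17,46,0,5)
E
```

```text
2518 0.07390597953756077 [-50.94502331 -31.96496178] [-21.46952757  -2.44195772] ((-36.40999984741211, -16.94392967224121), 15.105000495910645)
holes [-36.3  30.5] [-36.4   7.3]
tool in holder [-40.7 -17.5] z 104.5 ang -0.65 tilt [-0.0198 -0.0182 -0.9996] open 0.799 F [-0.1 -0.1  1.4] t 11.62 q [-0.66  0.39  0.27  2.   -0.13  0.8  -0.06]
[ 1.2 -0.3 11.7] -0.002
[ 1.2 -0.3 11.7] -0.002
[ 1.2 -0.2 11.7] -0.002
[ 1.2 -0.2 11.7] -0.002
[ 1.2 -0.2 11.7] -0.002
```

{"fn": "arm_command", "kwargs": {
  "moves": [
    {"dp":[1,0,12],"spin":0},
    {"dp":[1,0,12],"spin":0},
    {"dp":[1,0,12],"spin":0},
    {"dp":[1,0,6],"spin":0},
    {"dp":[0,0,0],"spin":0}
  ]
}}

```text
t: 12.25
tool_pos: [0.5047, 0.1667, 0.0589]
tool_rot: [3.101, 0.394, -0.036]
contact_force: [-0.1, -0.2, 0.6]
opening: 0.799
```

```bash
python3 - <<'E'
from h import *
plan(-36.3,-17,46,0,3)
E
```

```text
tool in holder [-37.7 -17.8] z 58.9 ang -0.56 tilt [-0.0206 -0.0184 -0.9996] open 0.799 F [-0.1 -0.2  0.6] t 12.25 q [-0.64  0.47  0.25  2.02 -0.16  0.7  -0.04]
[ 0.6 -0.3  4.3] -0.003
[ 0.6 -0.3  4.3] -0.003
[ 0.6 -0.3  4.3] -0.003
```

{"fn": "arm_command", "kwargs": {
  "moves": [
    {"dp":[0.5,-0.3,5],"spin":0},
    {"dp":[0.5,-0.3,5],"spin":0},
    {"dp":[0.3,0,2],"spin":0},
    {"dp":[0,0,0],"spin":0}
  ]
}}

```text
t: 12.75
tool_pos: [0.5061, 0.1677, 0.0466]
tool_rot: [3.101, 0.395, -0.034]
contact_force: [-0.5, 1.0, 0.5]
opening: 0.803
```

```bash
python3 - <<'E'
from h import *
plan(-36.3,-17,46,0,1)
E
```

```text
tool in holder [-36.1 -17.3] z 46.6 ang -0.55 tilt [-0.0195 -0.0179 -0.9997] open 0.803 F [-0.5  1.   0.5] t 12.75 q [-0.64  0.49  0.25  2.02 -0.17  0.68 -0.03]
[-0.2 -0.3  0.6] -0.01
```

{"fn": "arm_command", "kwargs": {
  "moves": [
    {"dp":[0,0,0],"spin":0},
    {"dp":[0,0,0],"spin":0},
    {"dp":[0,0,0],"spin":0},
    {"dp":[0,0,0],"spin":0},
    {"dp":[0,0,0],"spin":0},
    {"dp":[0,0,0],"spin":0}
  ],
  "hand": 0
}}

```text
t: 13.5
tool_pos: [0.5052, 0.1675, 0.0476]
tool_rot: [3.101, 0.395, -0.036]
contact_force: [-1.5, 0.3, 1.0]
opening: 0.28
```

```bash
python3 - <<'E'
from h import *
plan(-36.3,-17,60,0,4)
E
```

```text
tool in holder [-37.  -17.2] z 47.6 ang -0.55 tilt [-0.0212 -0.0178 -0.9996] open 0.28 F [-1.5  0.3  1. ] t 13.5 q [-0.64  0.49  0.25  2.02 -0.17  0.68 -0.03]
[ 0.1 -0.  -3.1] -0.002
[ 0.1 -0.  -3.1] -0.002
[ 0.1 -0.  -3.1] -0.002
[ 0.1 -0.  -3.1] -0.002
```

{"fn": "arm_command", "kwargs": {
  "moves": [
    {"dp":[0,0,-4],"spin":0},
    {"dp":[0,0,-4],"spin":0},
    {"dp":[0,0,-4],"spin":0},
    {"dp":[0,0,-1],"spin":0}
  ]
}}

```text
t: 14.0
tool_pos: [0.5051, 0.1675, 0.0604]
tool_rot: [3.101, 0.395, -0.038]
contact_force: [1.1, 0.8, -5.8]
opening: 0.278
```

```bash
python3 - <<'E'
from h import *
from bench import snapshot
import cv2
plan(-36.3,7,61.5,0,4)
s=snapshot("wrist"); pickle.dump(s,open("wrist7.pkl","wb")); cv2.imwrite("pics/wrist7.png",s["image"][:,:,::-1])
E
```

```text
tool in holder [-37.1 -17.2] z 60.4 ang -0.55 tilt [-0.0219 -0.0187 -0.9996] open 0.278 F [ 1.1  0.8 -5.8] t 14.0 q [-0.64  0.47  0.25  2.01 -0.16  0.71 -0.04]
[ 0.1 -6.1 -0.4] -0.002
[ 0.2 -6.1 -0.4] -0.002
[ 0.2 -6.1 -0.4] -0.002
[ 0.2 -6.1 -0.4] -0.002
```

View pics/wrist7.png

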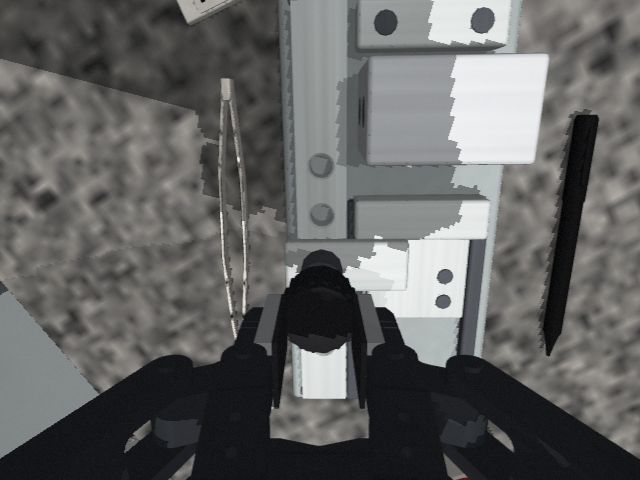

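The knob is up about 13 mm with the fingers, and the pull is 5.8 N. Sliding the jaw.

{"fn": "arm_command", "kwargs": {
  "moves": [
    {"dp":[0,-5,-0.4],"spin":0},
    {"dp":[0,-5,-0.4],"spin":0},
    {"dp":[0,-5,-0.3],"spin":0},
    {"dp":[0,-4,-0.2],"spin":0},
    {"dp":[0,0,0],"spin":0}
  ]
}}

```text
t: 14.68
tool_pos: [0.5001, 0.186, 0.0611]
tool_rot: [3.099, 0.393, -0.038]
contact_force: [0.7, -0.5, -5.1]
opening: 0.281
```

```bash
python3 - <<'E'
from h import *
plan(-36.8,6.8,61,0,1)
E
```

```text
tool in holder [-37.2   2. ] z 61.1 ang -0.59 tilt [-0.0221 -0.0202 -0.9996] open 0.281 F [ 0.7 -0.5 -5.1] t 14.68 q [-0.68  0.47  0.25  2.01 -0.16  0.71 -0.08]
[ 0.3 -4.8  0. ] -0.01
```

{"fn": "arm_command", "kwargs": {
  "moves": [
    {"dp":[0,-3,-0.1],"spin":0},
    {"dp":[0,-2,0],"spin":0},
    {"dp":[0,0,0],"spin":0}
  ]
}}

```text
t: 15.05
tool_pos: [0.4989, 0.1903, 0.0611]
tool_rot: [3.098, 0.392, -0.038]
contact_force: [1.4, -0.9, -5.2]
opening: 0.282
```

```bash
python3 - <<'E'
from h import *
from bench import snapshot
import cv2
plan(-36.8,6.8,61,0,1)
s=snapshot("wrist"); pickle.dump(s,open("wrist8.pkl","wb")); cv2.imwrite("pics/wrist8.png",s["image"][:,:,::-1])
E
```

```text
tool in holder [-37.2   6.5] z 61.1 ang -0.63 tilt [-0.0221 -0.0211 -0.9995] open 0.282 F [ 1.4 -0.9 -5.2] t 15.05 q [-0.69  0.47  0.25  2.01 -0.16  0.72 -0.09]
[ 0.4 -0.3  0.1] -0.011
```

View pics/wrist8.png

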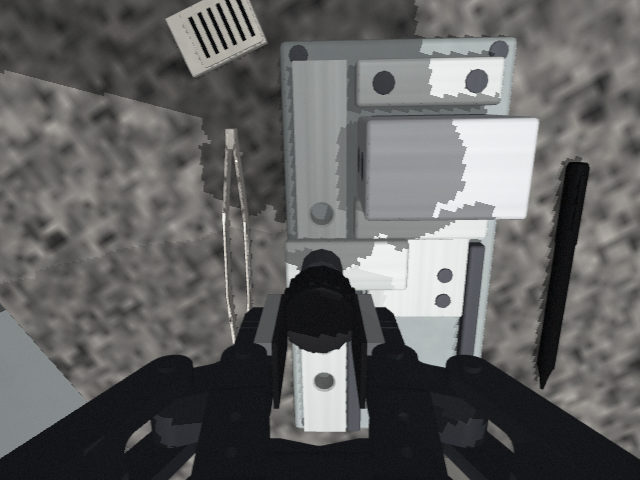

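The jaw has moved up to the block, and the hole at (321,213) is now just ahead of the housing. I'll let the pin down.

{"fn": "arm_command", "kwargs": {
  "moves": [
    {"dp":[0,0,3],"spin":0},
    {"dp":[0,0,3],"spin":0},
    {"dp":[0,0,2],"spin":0}
  ]
}}

```text
t: 15.48
tool_pos: [0.4988, 0.1904, 0.0528]
tool_rot: [3.099, 0.392, -0.038]
contact_force: [1.3, -2.4, -4.1]
opening: 0.278
```

```bash
python3 - <<'E'
from h import *
plan(-37,6.8,47.4,0,1)
E
```

```text
tool in holder [-37.2   6.5] z 52.8 ang -0.63 tilt [-0.0218 -0.0206 -0.9996] open 0.278 F [ 1.3 -2.4 -4.1] t 15.47 q [-0.68  0.48  0.25  2.01 -0.16  0.7  -0.08]
[ 0.4 -0.4  5.4] -0.011
```

{"fn": "arm_command", "kwargs": {
  "moves": [
    {"dp":[0,0,3],"spin":0},
    {"dp":[0,0,2.5],"spin":0},
    {"dp":[0,0,0],"spin":0}
  ]
}}

```text
t: 15.85
tool_pos: [0.4989, 0.1904, 0.0475]
tool_rot: [3.099, 0.392, -0.038]
contact_force: [0.1, -2.6, -0.5]
opening: 0.278
```

```bash
python3 - <<'E'
from h import *
plan(-37,6.8,47.4,0,1)
E
```

```text
tool in holder [-37.2   6.5] z 47.5 ang -0.63 tilt [-0.0218 -0.0201 -0.9996] open 0.278 F [ 0.1 -2.6 -0.5] t 15.85 q [-0.68  0.49  0.24  2.01 -0.17  0.69 -0.08]
[ 0.2 -0.3  0.1] -0.011
```

{"fn": "arm_command", "kwargs": {
  "moves": [
    {"dp":[0,0,1.5],"spin":0},
    {"dp":[0,0,0.5],"spin":0}
  ]
}}

```text
t: 16.1
tool_pos: [0.499, 0.1904, 0.0475]
tool_rot: [3.1, 0.392, -0.038]
contact_force: [-1.4, -2.4, 3.4]
opening: 0.279
```

```bash
python3 - <<'E'
from h import *
from bench import snapshot
import cv2
plan(-37,6.8,47.4,0,1)
for n in ["wrist","scene"]:
    s=snapshot(n); pickle.dump(s,open(n+"9.pkl","wb")); cv2.imwrite(f"pics/{n}9.png",s["image"][:,:,::-1])
plan(-37,6.8,47.4,0,1)
s=pickle.load(open("wrist9.pkl","rb"))
E
```

```text
tool in holder [-37.1   6.6] z 47.5 ang -0.65 tilt [-0.0222 -0.0193 -0.9996] open 0.279 F [-1.4 -2.4  3.4] t 16.1 q [-0.68  0.49  0.24  2.01 -0.17  0.69 -0.08]
[ 0.1 -0.2  0.1] -0.011
tool in holder [-37.1   6.5] z 47.4 ang -0.65 tilt [-0.0222 -0.0193 -0.9996] open 0.283 F [-1.6 -2.3  7.3] t 16.2 q [-0.68  0.49  0.24  2.01 -0.17  0.69 -0.08]
[ 0.1 -0.3 -0. ] -0.011
```

View pics/wrist9.png

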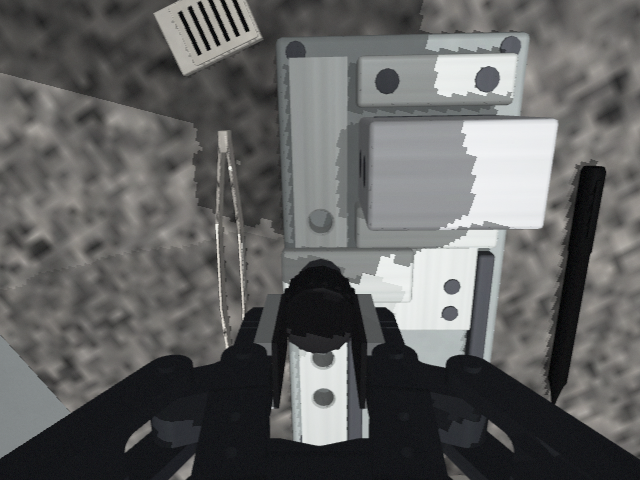

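View pics/scene9.png

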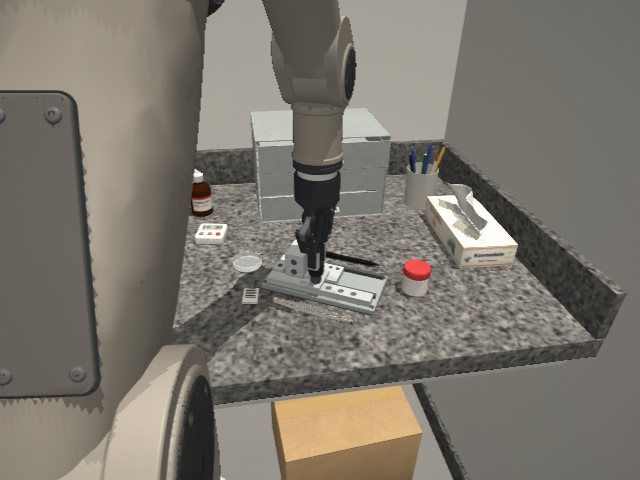

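The pin stops hard at the home height and holes are visible behind the housing. The block is upright between the jaws at (368–557, 118–229). I'll measure it once more before handing in.

```bash
python3 - <<'E'
from h import *
s=pickle.load(open("wrist9.pkl","rb"))
toH=lambda p:(Rh.T@(p[:2]-c)*1e3).round(1)
print("block",[toH(px2w(s,*a,.067)).tolist() for a in[(369,119),(557,119),(544,229),(370,229)]])
print("holes 30,-18,-42",[toH(px2w(s,*a,.024)) for a in[(320,221),(323,360),(324,397)]],"carr back edge",toH(px2w(s,470,330,.033)), "fjaw",toH(px2w(s,360,106,.0285)))
s=pickle.load(open("wrist6.pkl","rb"))
print("carr back edge before",toH(px2w(s,446,283,.033)))
from bench import telemetry; st=telemetry.state(); print(st["contact_force"],st["joint_velocities"].round(3))
E
```

```text
block [[-18.9, 77.0], [41.9, 76.4], [43.2, 39.2], [-17.6, 39.5]]
holes 30,-18,-42 [array([-36.5,  30.9]), array([-35.7, -42.8]), array([-35.4, -65.4])] carr back edge [ 33.8 -20.1] fjaw [-19.3  81.1]
carr back edge before [ 34.3 -45. ]
[-1.57165848 -2.33522678  7.34770234] [ 0.001 -0.001 -0.     0.003 -0.001 -0.    -0.   ]
```

```bash
python3 -c "
from bench import job_done
print(job_done())
from h import *
plan(-37,6.8,47.4,0,1)"
```

```text
the job is handed in; nothing more can be done
None
the job is handed in; nothing more can be done
```

I lifted the block out, turned it a quarter turn and stood it back on the bed. I then pulled the plunger up, slid the jaw one hole towards the fixed jaw and let the pin down. I handed the job in at 16.2 s, still gripping the knob; no verdict was reported.

**Block:** the last wrist picture puts it upright at about x = 12, y = 58 mm in the holder's frame, in line with the holder's axes to about 1° and between the jaws.

**Jaw:** it moved 23.7 mm by the arm's readings and about 25 mm by the image, so the two differ by about 1 mm. Both fit one hole.

**Pin:** the knob stopped firmly at its starting height (TCP 47.5 mm against 47.6 mm). It was pressed down with a few newtons when I handed in.

**Grip and bystanders:** the gripper was still closed on the knob (opening 0.28). The jar, dish, marker, forceps and cassette look unmoved in the final pictures; I judged that by eye and did not measure it.

**Limits of the checks:** the camera measurements agreed with each other only to about 1–2 mm. The block's height on the bed was judged from contact during placing and from the pictures, since no direct reading was available.

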